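# Spring check of a control panel on the rocker fixture

## Task

Check the springs of the white control panel on the rocker fixture: with the fingertips, press down its near left corner (left and near as the robot sees it) until the pointer stands on the left index tab of the scale, hold it there for about a second, then let go so that the pointer springs back to the middle. Then do the same with the near right corner and the right index tab, and finish clear of the panel with the pointer back in the middle. Do not drive the pointer well past a tab, do not move the panel by the pointer or by lifting an end, and leave the loose parts lying around it where they are.

Things in the scene. Friction and masses are not known exactly. Their poses are not given: they have to be found in the camera images.
- fixture: Grey rocker fixture fixed to the bench, base 220 (x) by 260 (y) by 26 mm high. Origin on the bench below the middle of the panel; x points away from the robot, y to its left, z up, turned up to 0.3 rad about z. On its far side stands a white scale board 200 mm wide, 155 to 235 mm high, its face 103 mm beyond the origin in x, ticks 10 mm apart on the side away from the robot.
- panel: White plastic control panel 124 (x) by 250 (y) by 10 mm, rocking on springs about a level axle along the fixture's x. Origin on the axle, 50 mm above the bench over the fixture's origin. At rest it is level, top 68 mm above the bench, a grey knob 42 mm wide, 16 mm high in its middle. Pressing the left end down tilts the pointer left, the right end right. Springs 4 N m/rad (5 to 9 N at a pad); stops at 0.34 rad.
- left_pad (a point): Centre of the flush grey corner pad, 24 mm wide with a steel screw, on top of the panel at its near left corner: 45 mm nearer and 100 mm left of the axle's middle. It is the place to press; it moves with the panel.
- right_pad (a point): The same at the near right corner, 100 mm right of the axle's middle.
- pointer_tip (a point): Upper end of the dark steel pointer that stands up from the panel's far edge, in front of the scale board's far face: 6 mm wide at the tip, 200 mm above the axle (250 mm above the bench), 118 mm beyond the axle's middle in x, upright at rest. It moves sideways (fixture y) about 2 mm for each mm that a corner pad goes down.
- mark_left: Left index tab: black plastic clip 16 mm wide (y), 56 mm high, hooked over the scale board's top edge, 25 to 42 mm left of the middle. Origin mid-width at its lower end, 185 mm above the bench; axes as the fixture's. The pointer stands on the tab when its tip has the same y as this origin in the fixture's frame, give or take half the tab's width.
- mark_right: Right index tab, the same, 25 to 42 mm right of the middle.
- knob_cap: Bystander, loose: white knob cap 40 mm wide, 26 mm high, on the bench between the robot and the fixture.
- timer_unit: Bystander, loose: white timer block 45 x 50 x 28 mm with a steel boss and a shaft on top (52 mm high in all), beside one end of the fixture.
- tape_roll: Bystander, loose: black ring 64 mm wide, 20 mm high, beside the other end of the fixture.
- driver: Bystander, loose: blue power screwdriver 235 mm long, 36 mm thick, lying to the robot's right.
- oil_bottle: Bystander, loose: white bottle 52 mm wide, 130 mm high, to the left.
- bracket: Bystander, loose: steel angle bracket 60 x 30 x 37 mm, near left.

How it is judged:
By the outcome, as a careful person would: the job done as asked, in the order asked, and still so for the second after the job is handed in, with the robot touching nothing.
It also fails if it takes over 58 s, if anything falls off the work surface, if the arm or the gripper's body presses on something with over 40 N, if the wrist force passes 120 N, or if a joint passes its speed limit or range.

## Robot

A 7-joint arm with a two-finger parallel gripper is mounted at the origin on the work surface. World frame = base frame: x ahead of the robot, y to its left, z up, the work surface at z = 0. Lengths are in mm, angles in rad, forces in N, time in s.
With the tool pointing down it reaches from about 400 to 875 mm from the base axis. Payload 4.4 kg.
Tool frame: the origin (TCP) lies midway between the tips of the shut fingers; the grasp point (between the pads) lies ctrl.tcp_to_grasp behind it (ctrl.tcp_to_grasp is the distance from the TCP to the grasp point, in mm); z points along the fingers, y is the line along which they close (so a half turn about z gives the same grasp; the last joint's range is limited). The gripper opens to 85 mm and grips with 20 to 120 N. Pads are 22 mm wide; open, the fingers measure 114 mm over their backs; the gripper's body (76 mm by 85 mm) begins 54 mm behind the grasp point. The pads swing forward as they close: fully open they stand 13 mm farther back than shut.
Start: joints at [-1.369, 0.628, 0.038, 1.517, -0.027, 0.996, -0.02], TCP at [171.972, 626.852, 231.313] pointing down, gripper open.
Joint ranges: [-3.06, 3.06], [-0.37, 2.12], [-1.25, 1.32], [0.18, 2.47], [-1.1, 4.24], [0.23, 1.98], [-2.94, 2.94]. Speed limits (rad/s): [2.57, 2.57, 3.14, 3.14, 3.14, 3.14, 3.14].

## Interface

Orientations are given as [roll, pitch, yaw] about the fixed x, y, z axes, in that order (R = Rz(yaw) Ry(pitch) Rx(roll)).
In Python, from cell import ctrl, get_image, get_calibration, workorder, boxes_of, place_of gives the robot as it stands.
- The arm moves only by the tool play_rows, never from a script. Its argument "series" is a list that holds one entry, the list of rows, each a list of 7 numbers: the shift along the world's x, y, z in cm, then the turn, a rotation vector about the world's x, y, z in degrees, then the closure, from 0 (fully open) to 1 (shut). A call has 1 to 20 rows; each row shifts and turns the commanded pose from where the row before left it; what a row does not reach is not made up. A row lasts 1/8 s, in which the tool goes at most 62.5 mm and 10.7 degrees, less where a joint would pass 70% of its speed; a pose out of reach is approached as far as the arm can. A call with a gripper value outside its range is refused whole. The fingers move at their own pace and stop on an object; the grip force is fixed at half the most. Time passes only in rows, so rows that do not move let the fingers close. It gives the time, the measured TCP pose, the force, the opening and the grip force at its end, in the units of the state.
- ctrl.read_state(): the state, without advancing time (a new reading comes with each control period).
- get_image(name): name is "scene" or "top" or "wrist"; returns (picture, depth): 400x640x3 uint8, red, green, blue; 400x640 float32, mm along the optical axis (not along the pixel's ray), 0 where there is no reading.
- get_calibration(name): a dict with "K" (3x3 intrinsics, pixels), "R" (3x3) and "t" (3): a world point X has camera coordinates R X + t; the wrist camera has in their place "mount" (4x4, takes a point from camera to tool coordinates, whose origin is the TCP and whose axes are the flange's). Camera axes: x right, y down, z forward; pixel columns grow to the right and rows downward; lengths in mm; the calibration is good to about 2 mm. A picture is of the moment at which its call begins: read the wrist's pose just before it. get_calibration takes no time and is no camera call.
- workorder.finish_job(): hands the job in; it is judged then, once.
Trained networks look in the newest picture that a camera, given by its name, has taken for a name from the list of things; names that differ only in an ending like _2 or _b are one class to them, and where a whole thing is asked for, a point or a joint stands for the part that bears it (a point fixed in the world has none). Each returns a list of dicts, best first, with "p" (0 to 1); they miss things now and then, are a little off and sometimes report something else, mostly with a low value. They report only what shows in the picture. A call takes as long as a camera call.
- boxes_of(target, camera): "pixel" ([column, row] in pixels, amid what is visible of it).
- place_of(target, camera): "pixel" ([column, row] in pixels: a listed point, or the origin of a listed thing).
The state is a dict: "clock": time; "qpos": joint angles; "qd": joint speeds; "tau": joint torques, N m; "eef_pos": TCP position; "tool_rot": TCP orientation; "force": force on the tool from outside, world axes, zero at the start; "torque": the same for the moment, N m; "width": finger opening in mm; "gripper_force": force on a finger pad.
Only numpy, scipy, OpenCV 4.12 (cv2) and the standard library are available. Lean on these libraries where they do the work, as an engineer would, in place of code of your own. Each camera call takes 0.05 s, during which the arm holds its last target. There are 200 camera calls.

## Working session

There is one attempt and no reset: what is moved stays moved. The work goes in short steps, Python scripts to look and compute and a tool call to move; the robot and the scene stay as the last step left them, time stands still between calls to the robot, and variables do not carry over. Pictures are saved under pics/ and viewed, at most 10 in all, crops included, and the job is handed in when it is done.

Besides the shell and the picture viewer there is one more tool, called after "Call:" by a JSON object that holds its "fn" and its "kwargs". play_rows: Moves the arm, as the interface text tells. Its arguments: {"type":"object","properties":{"series":{"type":"array"}},"required":["series"]}

```bash
ls; mkdir -p pics
cat > h.py <<'E'
import numpy as np, cv2
from cell import ctrl, get_image, get_calibration, workorder, boxes_of, place_of
def ray(cam,px):
    c=get_calibration(cam);K,R,t=map(np.array,(c["K"],c["R"],c["t"]))
    d=R.T@np.linalg.inv(K)@np.array([px[0],px[1],1.]);o=-R.T@t.ravel();return o,d
def at_z(cam,px,z):
    o,d=ray(cam,px);return o+d*(z-o[2])/d[2]
def proj(cam,X):
    c=get_calibration(cam);p=np.array(c["K"])@(np.array(c["R"])@np.array(X)+np.array(c["t"]).ravel());return p[:2]/p[2]
def at_d(cam,px,depth):
    o,d=ray(cam,px);return o+d*depth[int(round(px[1])),int(round(px[0]))]
E
python3 - <<'E'
from h import *
for c in("scene","top"):
    im,d=get_image(c);cv2.imwrite(f"pics/{c}0.png",im[:,:,::-1]);np.save(f"{c}0.npy",d)
    k=get_calibration(c);print(c,"cam at",ray(c,(320,200))[0].round(),ray(c,(320,200))[1].round(2))
    for n in("fixture","panel","left_pad","right_pad","pointer_tip","mark_left","mark_right","knob_cap","timer_unit","tape_roll","oil_bottle","driver","bracket"):
        print(n,[(np.round(r["pixel"]).tolist(),round(r["p"],2),at_d(c,r["pixel"],d).round().tolist()) for r in place_of(n,c)[:2]])
s=ctrl.read_state();print(s["clock"],s["eef_pos"],s["tool_rot"],s["width"],ctrl.tcp_to_grasp)
E
```

```text
pics
scene cam at [1311. -243.  811.] [-0.76  0.21 -0.61]
fixture [([353.0, 254.0], 0.83, [620.0, 39.0, 66.0])]
panel [([359.0, 237.0], 0.82, [656.0, 36.0, 159.0]), ([455.0, 208.0], 0.58, [464.0, 428.0, 18.0])]
left_pad []
right_pad [([316.0, 229.0], 0.73, [512.0, -28.0, 70.0])]
pointer_tip [([386.0, 207.0], 0.81, [657.0, 94.0, 237.0])]
mark_left [([394.0, 221.0], 0.76, [662.0, 116.0, 194.0])]
mark_right []
knob_cap []
timer_unit [([413.0, 234.0], 0.72, [552.0, 244.0, 27.0])]
tape_roll [([289.0, 261.0], 0.85, [563.0, -114.0, 21.0]), ([356.0, 254.0], 0.52, [589.0, 61.0, 29.0])]
oil_bottle [([451.0, 206.0], 0.58, [458.0, 417.0, 23.0])]
driver [([166.0, 242.0], 0.61, [422.0, -422.0, 34.0])]
bracket [([399.0, 189.0], 0.72, [313.0, 309.0, 4.0])]
top cam at [ 425.   11. 1347.] [ 0.05 -0.02 -1.  ]
fixture [([289.0, 180.0], 0.76, [544.0, 71.0, 82.0])]
panel [([286.0, 179.0], 0.88, [547.0, 81.0, 82.0]), ([324.0, 191.0], 0.2, [512.0, -29.0, 65.0])]
left_pad [([255.0, 194.0], 0.61, [506.0, 172.0, 67.0])]
right_pad [([322.0, 188.0], 0.63, [520.0, -23.0, 70.0])]
pointer_tip [([282.0, 125.0], 0.78, [672.0, 82.0, 227.0])]
mark_left [([268.0, 134.0], 0.52, [646.0, 115.0, 243.0])]
mark_right [([290.0, 136.0], 0.39, [639.0, 59.0, 243.0]), ([212.0, 261.0], 0.35, [307.0, 311.0, -1.0])]
knob_cap [([294.0, 220.0], 0.43, [428.0, 59.0, 26.0])]
timer_unit [([228.0, 186.0], 0.73, [534.0, 255.0, 36.0])]
tape_roll [([350.0, 179.0], 0.74, [552.0, -112.0, -1.0])]
oil_bottle [([172.0, 214.0], 0.9, [451.0, 416.0, 56.0])]
driver [([456.0, 228.0], 0.72, [399.0, -422.0, 32.0])]
bracket [([213.0, 259.0], 0.49, [315.0, 306.0, 9.0]), ([289.0, 180.0], 0.28, [545.0, 72.0, 82.0])]
1.4 [171.95796569 626.84990298 231.32981272] [ 3.14157097e+00 -3.27829842e-05  2.87380707e+00] 85.44379769507309 18.700000000000003
```

Run:
```python
import cv2
a=cv2.imread("pics/top0.png")[90:250,190:390];cv2.imwrite("pics/topc.png",cv2.resize(a,None,fx=3.7,fy=3.7,interpolation=cv2.INTER_CUBIC))
a=cv2.imread("pics/scene0.png")[160:310,260:460];cv2.imwrite("pics/scenec.png",cv2.resize(a,None,fx=4,fy=4,interpolation=cv2.INTER_CUBIC))
```

```text
(no output)
```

View pics/topc.png

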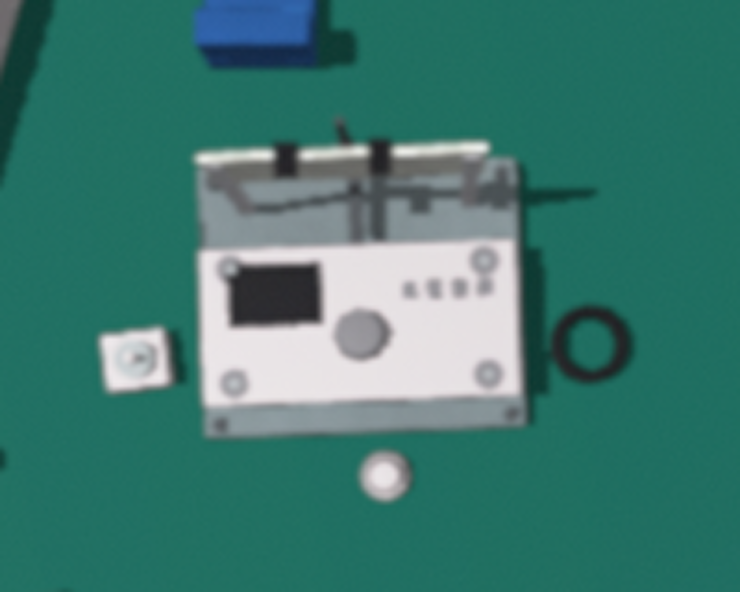

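View pics/scenec.png

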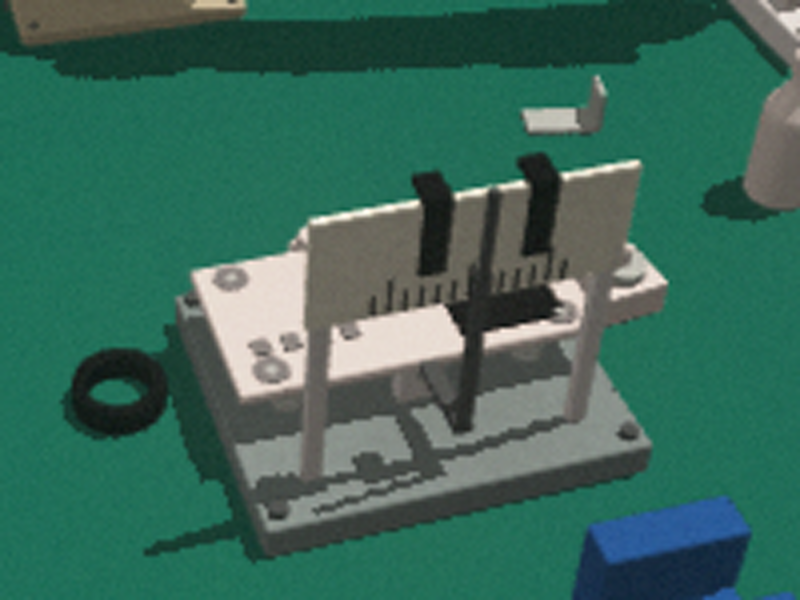

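The top picture (crop ×3.7 from 190,90) shows the left pad at full-frame pixel (253.2,193.5), the right pad at (321.9,191.1) and the knob at (287.8,180.3). The scene picture (crop ×4 from 260,160) shows the lower end of the left tab at (394.2,223), the right tab at (368,228.2) and the pointer tip at (383.8,207.5).

```bash
cat >> h.py <<'E'
def fix2w(o,yaw,P):
    P=np.array(P,float);c,s=np.cos(yaw),np.sin(yaw);return np.array([o[0]+c*P[0]-s*P[1],o[1]+s*P[0]+c*P[1],P[2]])
E
python3 - <<'E'
from h import *
from scipy.optimize import least_squares
obs=[("top",(253.2,193.5),(-45,100,68)),("top",(321.9,191.1),(-45,-100,68)),("top",(287.8,180.3),(0,0,84)),("top",(321,160.5),(45,-100,68)),("top",(252,162.5),(45,100,68)),
("scene",(383.75,207.3),(118,0,250)),("scene",(317.7,229.5),(-45,-100,68)),("scene",(327.7,252.2),(45,-100,68))]
f=lambda p:np.concatenate([proj(c,fix2w(p[:2],p[2],X))-px for c,px,X in obs])
r=least_squares(f,[550,75,0],loss="soft_l1");p=r.x;print(p,f(p).round(1))
np.save("fix.npy",p)
for n,P in dict(L=(-45,100,68),R=(-45,-100,68),tip=(118,0,250)).items(): print(n,fix2w(p[:2],p[2],P).round(1))
# tabs: on plane x_f≈108, z=185
c,s=np.cos(p[2]),np.sin(p[2]);n=np.array([c,s,0])
for nm,px in dict(ml=(394.25,223),mr=(368,228.25),tip=(383.75,207.3)).items():
    for off in(105,108,118):
        o,d=ray("scene",px);k=(off-(o-np.r_[p[:2],0])@n)/(d@n);X=o+d*k-np.r_[p[:2],0]
        print(nm,off,"y_f",round(-s*X[0]+c*X[1],1),"z",round(X[2],1))
s=ctrl.read_state();print(s["eef_pos"],s["tool_rot"],s["force"])
E
```

```text
[5.53727111e+02 7.77669296e+01 2.33878498e-02] [-0.   0.2  0.   0.2 -1.  -3.7 -0.2  0.   0.2  0.5 -0.4 -0.1 -0.   0.
 -0.1  0.3]
L [506.4 176.7  68. ]
R [511.1 -23.3  68. ]
tip [671.7  80.5 250. ]
ml 105 y_f 40.9 z 184.0
ml 108 y_f 39.1 z 186.9
ml 118 y_f 33.2 z 196.6
mr 105 y_f -24.6 z 183.3
mr 108 y_f -26.1 z 186.2
mr 118 y_f -30.9 z 196.0
tip 105 y_f 8.1 z 237.9
tip 108 y_f 6.5 z 240.5
tip 118 y_f 1.1 z 249.4
[171.95796569 626.84990298 231.32981272] [ 3.14157097e+00 -3.27829842e-05  2.87380707e+00] [-0.2316138  0.5197756 -0.4030344]
```

Call:
{"fn": "play_rows", "kwargs": {"series": [[[3.34, -4.5, -0.6, 0, 0, -7.33, 0.5], [3.34, -4.5, -0.6, 0, 0, -7.33, 1], [3.34, -4.5, -0.8, 0, 0, -7.33, 1], [3.34, -4.5, -0.8, 0, 0, -7.33, 1], [3.34, -4.5, -0.8, 0, 0, -7.33, 1], [3.34, -4.5, -0.8, 0, 0, -7.33, 1], [3.34, -4.5, -0.8, 0, 0, -7.33, 1], [3.34, -4.5, -0.8, 0, 0, -7.33, 1], [3.34, -4.5, -0.8, 0, 0, -7.33, 1], [3.34, -4.5, -0.8, 0, 0, -7.33, 1], [0, 0, 0, 0, 0, 0, 1], [0, 0, 0, 0, 0, 0, 1]]]}}

```text
clock: 2.9
eef_pos: [505.7, 177.3, 155.2]
tool_rot: [-3.141, -0.001, 1.595]
force: [-0.1, 1.4, 0.4]
width: 0.1
gripper_force: 0.0
```

```bash
cat >> h.py <<'E'
def wrist2w(px,z,s):
    from scipy.spatial.transform import Rotation as Ro
    c=get_calibration("wrist");M=np.array(c["mount"]);Rt=Ro.from_euler("xyz",s["tool_rot"]).as_matrix()
    d=Rt@M[:3,:3]@np.linalg.inv(np.array(c["K"]))@np.array([px[0],px[1],1.]);o=Rt@M[:3,3]+np.array(s["eef_pos"])
    return o+d*(z-o[2])/d[2]
E
python3 - <<'E'
from h import *
s=ctrl.read_state();im,d=get_image("wrist");cv2.imwrite("pics/w1.png",im[:,:,::-1])
for n in("left_pad","right_pad"):
    for r in place_of(n,"wrist")[:3]: print(n,r["pixel"],r["p"],wrist2w(r["pixel"],68,s).round(1))
print(s["eef_pos"],s["tool_rot"],s["width"],s["force"],s["clock"],s["qpos"])
E
```

```text
left_pad [314.9, 192.5] 0.8 [507.1 182.6  68. ]
[505.66342386 177.3283927  155.22926516] [-3.14093881e+00 -6.67760520e-04  1.59488597e+00] 0.12022921884812084 [-0.0711847   1.44582004  0.35856444] 2.9 [-0.61422284  0.5932665   0.34002226  1.91998867 -0.30301943  0.67844799
 -0.06597604]
```

View pics/w1.png

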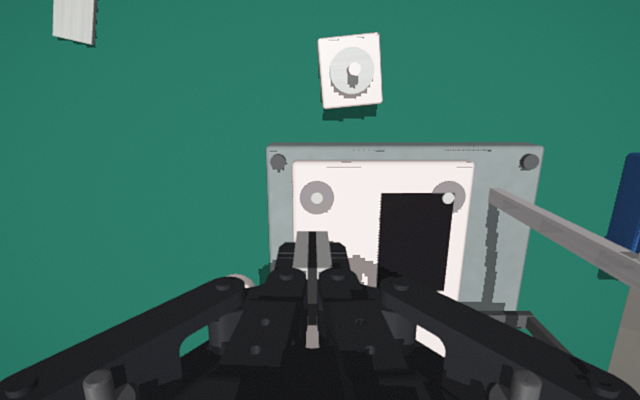

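The wrist picture shows the left pad screw at (317,197), roughly (507.5,179) mm in the world, with nothing in the way below. I'll go down and press lightly short of the target.

Call:
{"fn": "play_rows", "kwargs": {"series": [[[0.1, 0.15, -3, 0, 0, 0, 1], [0.1, 0.15, -3, 0, 0, 0, 1], [0, 0, -2, 0, 0, 0, 1], [0, 0, -0.7, 0, 0, 0, 1], [0, 0, -0.4, 0, 0, 0, 1], [0, 0, -0.4, 0, 0, 0, 1], [0, 0, -0.4, 0, 0, 0, 1], [0, 0, -0.3, 0, 0, 0, 1], [0, 0, 0, 0, 0, 0, 1], [0, 0, 0, 0, 0, 0, 1]]]}}

```text
clock: 4.3
eef_pos: [508.0, 181.5, 54.0]
tool_rot: [3.141, -0.002, 1.596]
force: [-2.2, 4.4, 5.3]
width: 0.1
gripper_force: 3.2
```

```bash
cat >> h.py <<'E'
def tipy(px):
    # y_f of pointer tip from scene pixel; tip circle r=200 about axle z=50 in plane x_f=118
    p=np.load("fix.npy");from scipy.optimize import least_squares
    g=lambda th:proj("scene",fix2w(p[:2],p[2],(118,200*np.sin(th[0]),50+200*np.cos(th[0]))))-px
    r=least_squares(g,[0.]);return 200*np.sin(r.x[0]),r.fun
E
python3 - <<'E'
from h import *
im,d=get_image("scene")
for r in place_of("pointer_tip","scene")[:2]: print(r["pixel"],r["p"],tipy(r["pixel"]))
a=im[180:270,340:430,::-1];cv2.imwrite("pics/s2.png",cv2.resize(a,None,fx=6.5,fy=6.5,interpolation=cv2.INTER_CUBIC))
p=np.load("fix.npy")
for y in(0,10,20,30,40,-26): print(y,proj("scene",fix2w(p[:2],p[2],(118,y,50+(4e4-y*y)**.5))).round(1))
s=ctrl.read_state();print(s["eef_pos"],s["force"],s["clock"])
E
```

```text
[396.0, 208.5] 0.78 (np.float64(30.184523425016184), array([-0.14462992, -2.7906031 ]))
0 [383.3 207.2]
10 [387.5 206.5]
20 [391.7 206. ]
30 [395.8 205.7]
40 [399.8 205.6]
-26 [372.2 209.8]
[507.95597974 181.4748119   54.01455952] [-2.43524688  3.80374258  5.54909326] 4.4
```

View pics/s2.png

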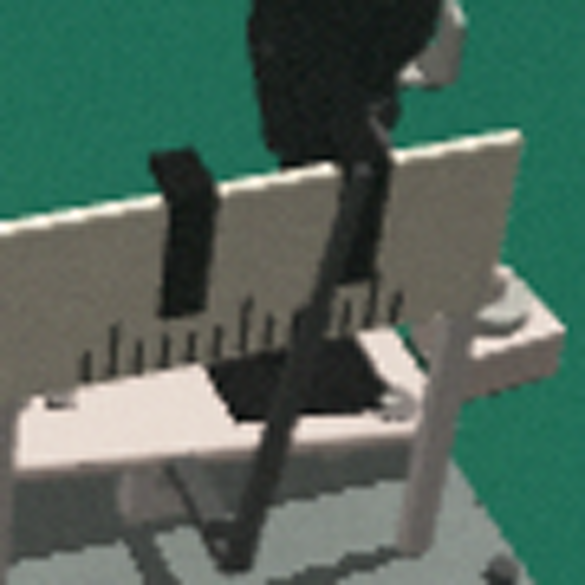

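The pointer tip is at crop (362,168), which is pixel (395.7,205.8), y_f≈30. The left tab is at y_f≈40, which agrees with the ticks. It needs about 4.5 mm more.

Call:
{"fn": "play_rows", "kwargs": {"series": [[[0, 0, -0.25, 0, 0, 0, 1], [0, 0, -0.2, 0, 0, 0, 1], [0, 0, 0, 0, 0, 0, 1], [0, 0, 0, 0, 0, 0, 1]]]}}

```text
clock: 4.9
eef_pos: [508.0, 181.6, 49.6]
tool_rot: [3.141, -0.002, 1.596]
force: [-3.4, 3.9, 8.0]
width: -0.1
gripper_force: 4.0
```

Run:
```python
from h import *
im,d=get_image("scene")
a=im[180:270,340:430,::-1];cv2.imwrite("pics/s3.png",cv2.resize(a,None,fx=6.5,fy=6.5,interpolation=cv2.INTER_CUBIC))
s=ctrl.read_state();print(s["eef_pos"],s["force"],s["clock"])
```

```text
[507.97580619 181.57552725  49.6755669 ] [-2.94495523  4.44576524  7.01019685] 4.95
```

View pics/s3.png

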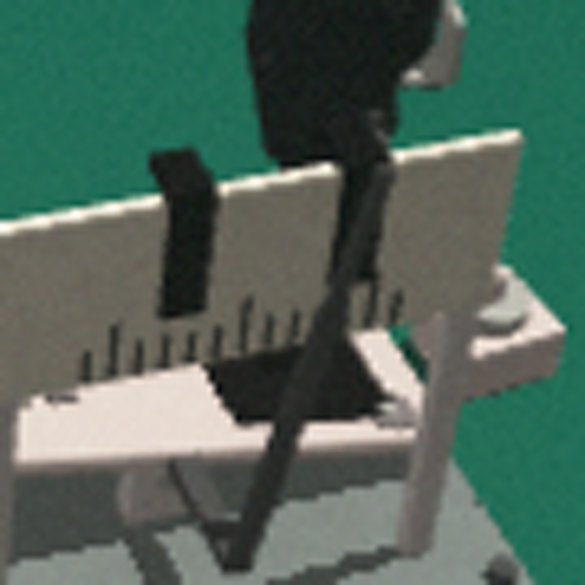

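The tip is now at crop (388,165), pixel 399.7, y_f≈39.7, so it stands on the left tab. I'll hold the rest of the second, ease off and travel above the panel to the right pad.

Call:
{"fn": "play_rows", "kwargs": {"series": [[[0, 0, 0, 0, 0, 0, 1], [0, 0, 0, 0, 0, 0, 1], [0, 0, 0, 0, 0, 0, 1], [0, 0, 0, 0, 0, 0, 1], [0, 0, 0, 0, 0, 0, 1], [0, 0, 0, 0, 0, 0, 1], [0, 0, 0, 0, 0, 0, 1], [0, 0, 0.6, 0, 0, 0, 1], [0, 0, 0.8, 0, 0, 0, 1], [0, 0, 1.6, 0, 0, 0, 1], [0, 0, 4, 0, 0, 0, 1], [0, 0, 0, 0, 0, 0, 1], [0, 0, 0, 0, 0, 0, 1], [0, 0, 0, 0, 0, 0, 1], [0, 0, 0, 0, 0, 0, 1], [0.1, -5.2, 0, 0, 0, 0, 1], [0.1, -5.2, 0, 0, 0, 0, 1], [0.1, -5.2, 0, 0, 0, 0, 1], [0.1, -5.05, 0, 0, 0, 0, 1], [0, 0, 0, 0, 0, 0, 1]]]}}

```text
clock: 7.45
eef_pos: [511.6, -32.3, 118.7]
tool_rot: [-3.141, 0.003, 1.586]
force: [-0.1, 0.8, -0.4]
width: 0.0
gripper_force: 0.0
```

Run:
```python
from h import *
s=ctrl.read_state();im,d=get_image("wrist")
for r in place_of("right_pad","wrist")[:3]: print(r["pixel"],r["p"],wrist2w(r["pixel"],68,s).round(1))
im2,d=get_image("scene")
print([(r["pixel"],r["p"],tipy(r["pixel"])[0]) for r in place_of("pointer_tip","scene")[:1]])
a=im2[180:270,340:430];b=im[100:300,200:400]
cv2.imwrite("pics/s4.png",np.hstack([cv2.resize(x,(400,400),interpolation=cv2.INTER_CUBIC) for x in(a,b)])[:,:,::-1])
print(s["eef_pos"],s["force"],s["clock"])
```

```text
[315.1, 197.8] 0.79 [512.8 -20.5  68. ]
[([383.6, 207.4], 0.87, np.float64(0.5610643242830035))]
[511.5925286  -32.32179002 118.67073631] [-0.09943625  0.76925269 -0.40095597] 7.45
```

View pics/s4.png

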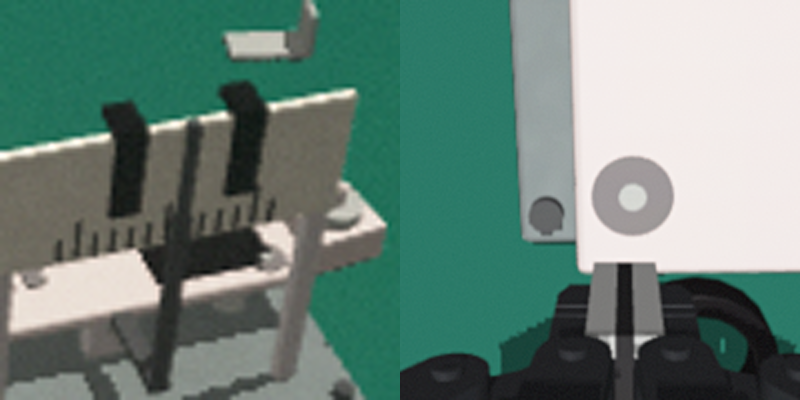

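The pointer is back in the middle. The right pad screw shows at wrist pixel (316,198), roughly (513,-21). The arm may still be settling, so I'll wait briefly and read the pose again.

Call:
{"fn": "play_rows", "kwargs": {"series": [[[0, 0, 0, 0, 0, 0, 1], [0, 0, 0, 0, 0, 0, 1], [0, 0, 0, 0, 0, 0, 1]]]}}

```text
clock: 8.02
eef_pos: [512.0, -26.1, 118.8]
tool_rot: [3.142, -0.0, 1.595]
force: [0.4, -0.1, 0.3]
width: 0.3
gripper_force: 0.0
```

Call:
{"fn": "play_rows", "kwargs": {"series": [[[0.1, 0.1, -2, 0, 0, 0, 1], [0, 0, -1.7, 0, 0, 0, 1], [0, 0, -0.8, 0, 0, 0, 1], [0, 0, -0.4, 0, 0, 0, 1], [0, 0, -0.4, 0, 0, 0, 1], [0, 0, -0.4, 0, 0, 0, 1], [0, 0, -0.3, 0, 0, 0, 1], [0, 0, -0.15, 0, 0, 0, 1], [0, 0, 0, 0, 0, 0, 1], [0, 0, 0, 0, 0, 0, 1]]]}}

```text
clock: 9.28
eef_pos: [513.4, -26.0, 57.5]
tool_rot: [3.141, 0.0, 1.594]
force: [-1.2, -4.8, 4.8]
width: -0.1
gripper_force: 2.7
```

Run:
```python
from h import *
im,d=get_image("scene")
print([(r["pixel"],r["p"],tipy(r["pixel"])[0]) for r in place_of("pointer_tip","scene")[:1]])
a=im[180:270,340:430,::-1];cv2.imwrite("pics/s5.png",cv2.resize(a,None,fx=6.5,fy=6.5,interpolation=cv2.INTER_CUBIC))
s=ctrl.read_state();print(s["eef_pos"],s["force"],s["clock"])
```

```text
[([374.2, 210.2], 0.82, np.float64(-21.88048024668725))]
[513.37161693 -25.9574308   57.52364118] [-0.39923387 -4.50217585  5.50347531] 9.375
```

View pics/s5.png

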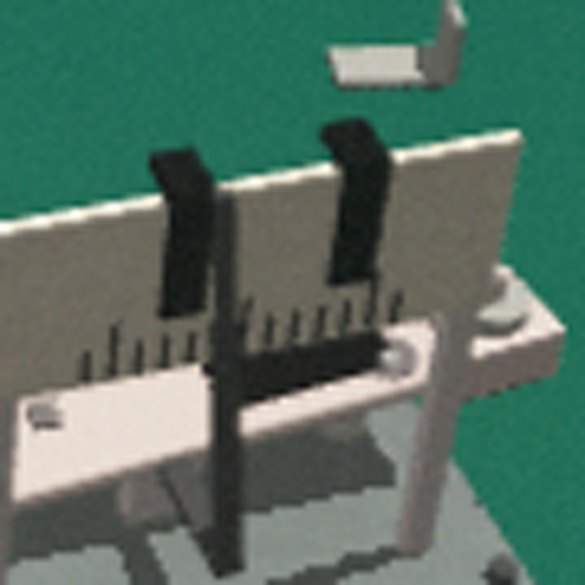

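The tip is at crop (225,190), pixel 374.6, y_f≈-21. The right tab is at about -25.5, so it needs another 2.4 mm.

Call:
{"fn": "play_rows", "kwargs": {"series": [[[0, 0, -0.14, 0, 0, 0, 1], [0, 0, -0.1, 0, 0, 0, 1], [0, 0, 0, 0, 0, 0, 1], [0, 0, 0, 0, 0, 0, 1], [0, 0, 0, 0, 0, 0, 1]]]}}

```text
clock: 10.0
eef_pos: [513.4, -26.1, 55.1]
tool_rot: [3.141, 0.001, 1.594]
force: [-0.4, -5.2, 5.3]
width: -0.1
gripper_force: 3.1
```

Run:
```python
from h import *
im,d=get_image("scene")
print([(r["pixel"],r["p"],tipy(r["pixel"])[0]) for r in place_of("pointer_tip","scene")[:1]])
a=im[180:270,340:430,::-1];cv2.imwrite("pics/s6.png",cv2.resize(a,None,fx=6.5,fy=6.5,interpolation=cv2.INTER_CUBIC))
```

```text
[([372.0, 210.8], 0.72, np.float64(-26.98843175767669))]
```

View pics/s6.png

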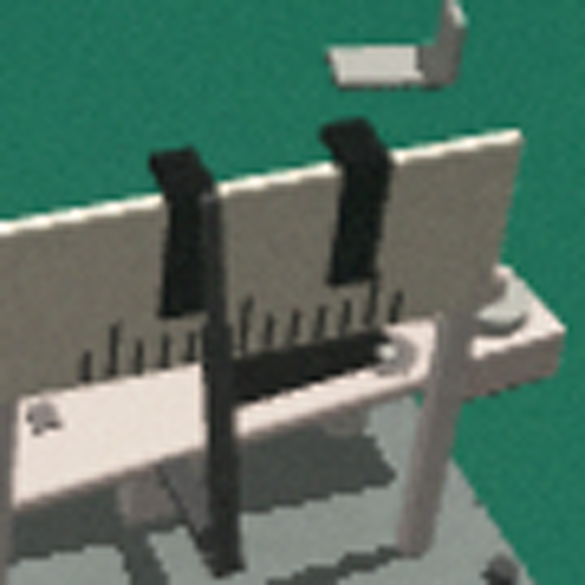

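The tip is at crop (209,192), pixel 372.2, y_f≈-26, so it stands on the right tab. I'll hold, then release and rise clear.

Call:
{"fn": "play_rows", "kwargs": {"series": [[[0, 0, 0, 0, 0, 0, 1], [0, 0, 0, 0, 0, 0, 1], [0, 0, 0, 0, 0, 0, 1], [0, 0, 0, 0, 0, 0, 1], [0, 0, 0, 0, 0, 0, 1], [0, 0, 0, 0, 0, 0, 1], [0, 0, 0, 0, 0, 0, 1], [0, 0, 0.5, 0, 0, 0, 1], [0, 0, 0.7, 0, 0, 0, 1], [0, 0, 1.6, 0, 0, 0, 1], [0, 0, 4, 0, 0, 0, 1], [0, 0, 4, 0, 0, 0, 1], [0, 0, 3, 0, 0, 0, 1], [0, 0, 0, 0, 0, 0, 1], [0, 0, 0, 0, 0, 0, 1], [0, 0, 0, 0, 0, 0, 1], [0, 0, 0, 0, 0, 0, 1], [0, 0, 0, 0, 0, 0, 1], [0, 0, 0, 0, 0, 0, 1], [0, 0, 0, 0, 0, 0, 1]]]}}

```text
clock: 12.6
eef_pos: [512.9, -25.7, 192.8]
tool_rot: [-3.141, -0.0, 1.594]
force: [-0.3, -0.8, 0.3]
width: 0.1
gripper_force: 0.0
```

Run:
```python
from h import *
im,d=get_image("scene")
r=place_of("pointer_tip","scene")[0];y=tipy(r["pixel"])[0];s=ctrl.read_state()
print(r["pixel"],r["p"],y,s["eef_pos"],s["force"],s["clock"])
if r["p"]>.5 and abs(y)<3: print(workorder.finish_job())
```

```text
[385.2, 207.3] 0.85 4.297741474827522 [512.98700379 -25.68557853 192.91784125] [-0.48269064 -0.21264462  0.294713  ] 12.7
```

Run:
```python
from h import *
for i in range(2):
    im,d=get_image("scene");r=place_of("pointer_tip","scene")[0];print(r["pixel"],tipy(r["pixel"])[0])
a=im[180:270,340:430,::-1];cv2.imwrite("pics/s7.png",cv2.resize(a,None,fx=6.5,fy=6.5,interpolation=cv2.INTER_CUBIC))
```

```text
[385.1, 208.9] 3.448196447055063Traceback (most recent call last):
  File "<stdin>", line 3, in <module>
IndexError: list index out of range
```

Run:
```python
from h import *
im,d=get_image("scene")
a=im[180:270,340:430,::-1];cv2.imwrite("pics/s7.png",cv2.resize(a,None,fx=6.5,fy=6.5,interpolation=cv2.INTER_CUBIC))
b=cv2.imread("pics/scene0.png")[:,:,::-1]
for y in(212,220,226): print([int(x) for x in im[y,378:392].sum(1)],[int(x) for x in b[y,378:392].sum(1)])
```

```text
[301, 306, 288, 166, 134, 126, 191, 287, 304, 290, 293, 295, 301, 277] [303, 288, 286, 208, 130, 119, 158, 287, 284, 288, 289, 295, 296, 266]
[301, 278, 172, 128, 134, 190, 303, 300, 300, 300, 304, 296, 222, 67] [289, 282, 189, 135, 115, 161, 291, 294, 296, 296, 296, 278, 215, 95]
[159, 211, 118, 123, 169, 306, 301, 312, 309, 300, 304, 303, 302, 304] [168, 231, 137, 117, 172, 289, 297, 305, 302, 299, 300, 299, 294, 294]
```

View pics/s7.png

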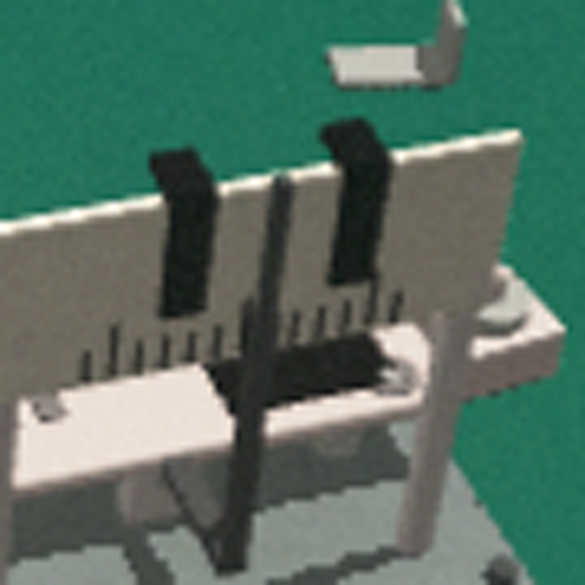

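The pointer profile matches the rest picture to within about 0.2 px, with the tip at crop (283,180). It is back in the middle, the other readings were detector noise, and the arm is clear.

```bash
python3 -c "
from h import *
print(workorder.finish_job())"
```

```text
the job is handed in; nothing more can be done
None
```

The job is handed in: I pressed the near left corner, then the near right, until the pointer stood on its tab, held each for about a second, and it sprang back to the middle both times, with the arm finishing clear of the panel.

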